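Hang the cleat bin on the bench rack

ROBOT

A 6-joint arm with a two-finger parallel gripper is mounted at the origin on a cart in front of the work surface, level with it; the furniture and walls round the work are solid. World frame = base frame: x ahead of the robot, y to its left, z up, the work surface at z = 0. Lengths are in m, angles in degrees, forces in N, time in s.
With the tool pointing down it reaches from about 0.3 to 0.75 m from the base axis. Payload 8.5 kg.
Tool frame: the origin (TCP) lies between the finger pads; the fingertips stand 17 mm ahead of it and the grasp point (between the pads) lies 2 mm behind it (env.tip_reach is the distance from the TCP to the fingertips, in m); z points along the fingers, y is the line along which they close (so a half turn about z gives the same grasp; the last joint's range is limited). The gripper opens to 85 mm and grips with 20 to 120 N. Pads are 22 mm wide; open, the fingers measure 114 mm over their backs; the gripper's body (76 mm by 85 mm) begins 54 mm behind the grasp point. The pads swing forward as they close: fully open they stand 13 mm farther back than shut.
Start: joints at [-88.425, 21.807, 74.336, -0, 83.858, -12.336], TCP at [0.132, -0.534, 0.248] pointing down, gripper open.
Joint ranges: [-178.18, 178.18], [-50.72, 133.34], [12.68, 142.11], [-81.47, 261.47], [9.98, 163.14], [-165.26, 165.26]. Speed limits (degrees/s): [136.94, 136.94, 180, 180, 180, 180].

INTERFACE

Orientations are given as a 3x3 rotation matrix whose columns are the frame's x, y, z axes.
In Python, from rig import env, viewer gives the robot as it stands.
- The arm moves only by the tool move_arm, never from a script. Its argument "motion" is a list of rows, each a list of 2 entries, a list of its own where there are three numbers: the shift along the tool's x, y, z normalised to -1 to 1, where 1 is 50 mm, then the turn, a rotation vector about the tool's x, y, z normalised to -1 to 1, where 1 is 8 degrees. A call has 1 to 20 rows; each row shifts and turns the commanded pose from where the row before left it, along the tool's axes as they then stand; what a row does not reach is not made up. A row lasts 1/10 s, in which the tool goes at most 50 mm and 8.59 degrees, less where a joint would pass 70% of its speed; a pose out of reach is approached as far as the arm can. A call with a number of a shift or a turn outside -1 to 1 is refused whole. A call with a gripper value outside its range is refused whole. "claw" is the closure, from 0 (fully open) to 1 (shut), set as the call begins (left out, the last holds). The fingers move at their own pace and stop on an object; "force" is the grip in N (left out, the last holds). Time passes only in rows, so rows that do not move let the fingers close. It gives the time, the measured TCP pose, the force, the opening and the grip force at its end, in the units of the state.
- env.observe(): the state, without advancing time (a new reading comes with each control period).
- viewer.get_image(name): name is "scene" or "top"; returns a dict with "frame" (420x560x3 uint8, red, green, blue), "depth" (420x560 float32, m along the optical axis (not along the pixel's ray), 0 where there is no reading), "fx", "fy", "cx", "cy" (pixels), "eye" and "attitude" of the camera in the world. Camera axes: x right, y up, looking along -z (the intrinsics and any distortion apply to the point x, -y, -z); pixel columns grow to the right and rows downward; lengths in m; the calibration is good to about 2 mm. A picture is of the moment at which its call begins.
- env.close_job(): hands the job in; it is judged then, once.
The state is a dict: "time_s": time; "q": joint angles; "qvel": joint speeds; "joint_efforts": joint torques, N m; "position": TCP position; "tool_rot": TCP orientation; "ft_force": force on the tool from outside, world axes, zero at the start; "wrist_torque": the same for the moment, N m; "grip_width": finger opening in m; "gripper_force": force on a finger pad.
Only numpy, scipy, OpenCV 4.12 (cv2) and the standard library are available. Lean on these libraries where they do the work, as an engineer would, in place of code of your own. Each camera call takes 0.05 s, during which the arm holds its last target. There are 200 camera calls.

TASK

Take the small parts bin that has the slanted metal strip on its back and hang it on the cleat of the plywood rack. Bring it in clearly tilted, by some 15 degrees, its top leaning towards the board, until the strip's lower edge is over the gap between cleat and board; then lower it so that the strip drops in behind the cleat, let go and leave it hanging level and fully home near the middle of the cleat. Leave the other bin, which has a plain back, where it stands.

Things in the scene. Friction and masses are not known exactly. Their poses are not given: they have to be found in the camera images.
- cleat_bin: Open grey plastic bin to hang, loose, upright: 76 deep (x), 56 wide (y), 65 mm high, walls 3, front wall 42 mm high; 0.1 to 0.2 kg. Origin: centre of the box's underside; z up, +x to its back. Grip across the 56 mm, outside the side walls near the rim, mid-depth. A slanted aluminium strip stands out from its back face (x = 38 mm).
- strip_edge (a point): Middle of the lower rear edge of the strip on cleat_bin: x = 66, y = 0, z = 30 mm in that bin's frame, same axes. The strip is 50 mm wide (y), 4 mm thick and slants back and down at 45 degrees: its underside runs from x = 38, z = 58 to this edge.
- plain_bin: Lookalike grey plastic bin, the same 76 x 56 x 65 mm box, but its back is flat, without a strip; loose; origin and axes as for cleat_bin. Not to be moved.
- rack: Fixed plywood rack: upright board 180 wide (y), 15 thick, top 125 mm above the desk; base 10 mm high to 45 mm ahead of it. Below the cleat (z 55 to 77 mm) a batten 32.5 thick. Origin: desk height, under the middle of the board's front face; z up, +x into the board, bin hangs on the -x side. Home: strip_edge at x = -5, z = 94 mm here, bin underside at 64, back on the batten, axes parallel.
- cleat_edge (a point): Middle of the top edge of the rack's cleat: x = -24, y = 0, z = 112 mm in the rack's frame, same axes. The cleat is an aluminium lip 110 mm wide (y), 4 mm thick, rising forward from the board at 45 degrees: its upper face runs from x = 0, z = 88 to this edge. Between lip and board is a V-shaped gap, open upward, 24 mm wide at the top.
Mind the look-alikes: they are no part of the job. What is shaped like the cleat_bin but red is not meant.

How it is judged:
By the outcome, as a careful person would: the job done as asked, in the order asked, and still so for the second after the job is handed in, with the robot touching nothing.
It also fails if it takes over 38 s, if anything falls off the work surface, if the arm or the gripper's body presses on something with over 40 N, if the wrist force passes 120 N, or if a joint passes its speed limit or range.

## Working session

There is one attempt and no reset: what is moved stays moved. The work goes in short steps, Python scripts to look and compute and a tool call to move; the robot and the scene stay as the last step left them, time stands still between calls to the robot, and variables do not carry over. Pictures are saved under pics/ and viewed, at most 10 in all, crops included, and the job is handed in when it is done.

Besides the shell and the picture viewer there is one more tool, called after "Call:" by a JSON object that holds its "op" and its "data". move_arm: Moves the arm, as the interface text tells. Scaled input: -1 to 1 covers 50 mm each way for a shift and 8 degrees each way for a turn. Its arguments: {"type":"object","properties":{"motion":{"type":"array","items":{"type":"array"}},"claw":{"type":"number"},"force":{"type":"number"}},"required":["motion"]}

```bash
mkdir -p pics; cat > h.py <<'E'
import numpy as np, cv2
from rig import env, viewer
def grab(n,tag):
    d=viewer.get_image(n); cv2.imwrite(f'pics/{tag}.png',d['frame'][:,:,::-1]); np.savez(f'{tag}.npz',**{k:v for k,v in d.items()}); return d
def cloud(d):
    z=d['depth'].astype(float); v,u=np.mgrid[:z.shape[0],:z.shape[1]]
    p=np.stack([(u-d['cx'])/d['fx']*z,-(v-d['cy'])/d['fy']*z,-z],-1)
    w=p@np.array(d['attitude']).T+np.array(d['eye']); w[z==0]=np.nan; return w
E
python3 - <<'E'
from h import *
for n in('scene','top'):
    d=grab(n,n+'0'); print(n,[(k,np.round(d[k],3).tolist()) for k in d if k not in('frame','depth')])
print(env.observe())
E
```

```text
scene [('fx', 427.465), ('fy', 427.465), ('cx', 278.448), ('cy', 210.861), ('eye', [-0.093, 0.385, 0.671]), ('attitude', [[-0.532, 0.528, -0.662], [-0.846, -0.35, 0.402], [-0.019, 0.774, 0.633]])]
top [('fx', 435.368), ('fy', 435.368), ('cx', 283.554), ('cy', 217.694), ('eye', [0.439, 0.022, 0.995]), ('attitude', [[-0.009, 0.997, -0.073], [-1.0, -0.01, -0.01], [-0.01, 0.073, 0.997]])]
{'time_s': 0.1, 'q': array([-8.84241189e+01,  2.18382888e+01,  7.43797864e+01,  2.55648769e-04,
        8.38584379e+01, -1.23350780e+01]), 'qvel': array([-0.00928619, -0.0523616 , -0.04084945,  0.05215697, -0.02288723,
        0.06887721]), 'joint_efforts': array([ 3.65551910e-03, -4.49220192e+01, -2.31653720e+01, -1.58597845e-04,
        3.66226828e-03,  8.56609887e-06]), 'position': array([ 0.13222606, -0.53361916,  0.24776632]), 'tool_rot': array([[ 9.70670635e-01,  2.40413222e-01, -3.22901477e-05],
       [ 2.40413050e-01, -9.70669760e-01,  1.33502213e-03],
       [ 2.89613902e-04, -1.30362975e-03, -9.99999108e-01]]), 'ft_force': array([0.05965571, 0.44623954, 0.14874414]), 'wrist_torque': array([-0.00762992, -0.03896449,  0.05222746]), 'gripper_force': 0.0, 'grip_width': 0.08542796238954069}
```

View pics/scene0.png

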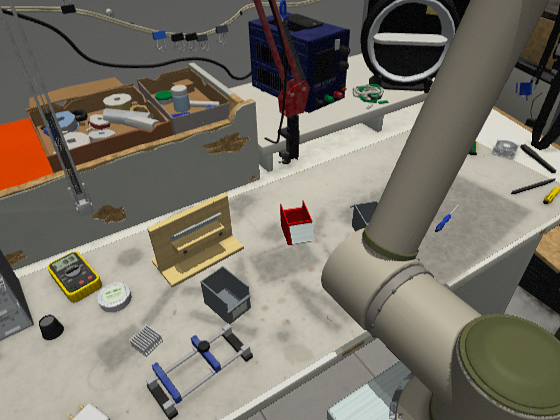

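View pics/top0.png

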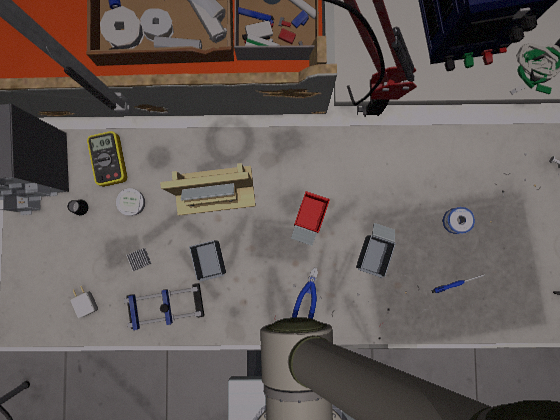

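The scene view shows the rack at about (195,240), the plain-looking grey bin at (227,293), the red one at (296,223), and another grey bin behind the arm at (365,215). In the top view the grey bin at (376,250) has a light strip on its far side (378,232). The grey bin at (208,260) has none, and the rack is at (210,190).

```bash
python3 - <<'E'
from h import *
d=dict(np.load('top0.npz')); w=cloud(d); f=d['frame'][:,:,::-1]
a=cv2.resize(f[210:290,335:415],(400,400),interpolation=cv2.INTER_NEAREST)
b=cv2.resize(f[155:225,155:265],(400,255),interpolation=cv2.INTER_NEAREST)
c=np.zeros((400,800,3),np.uint8); c[:,:400]=a; c[:255,400:]=b; cv2.imwrite('pics/crop.png',c)
def reg(n,u0,u1,v0,v1,zl,zh):
    p=w[v0:v1,u0:u1].reshape(-1,3); p=p[(p[:,2]>zl)&(p[:,2]<zh)]
    r=cv2.minAreaRect((p[:,:2]*1000).astype(np.float32)); print(n,len(p),p.mean(0).round(4),r,np.round(cv2.boxPoints(r)).tolist(),p[:,2].min(),p[:,2].max())
reg('desk',230,290,280,310,-.02,.02)
reg('bin all',340,410,215,285,.02,.1)
reg('bin rim',340,410,215,285,.06,.1)
reg('plain all',180,235,230,290,.02,.1)
reg('rack top',155,265,155,225,.12,.135)
reg('cleat',155,265,155,225,.09,.118)
reg('batten',155,265,155,225,.07,.085)
reg('rack all',155,265,155,225,.006,.135)
p=w
for r in range(222,282,3): print(r,' '.join('%4d'%(1000*x) if x==x else ' nan' for x in w[r,350:402:2,2]))
E
```

```text
desk 1791 [ 0.3382  0.0873 -0.0004] ((338.1085205078125, 87.58165740966797), (134.57562255859375, 65.83924865722656), 89.57212829589844) [[305.0, 21.0], [371.0, 20.0], [372.0, 155.0], [306.0, 155.0]] -0.006249302434204407 0.0056617741347215755
bin all 797 [ 0.4425 -0.1755  0.0482] ((437.80706787109375, -173.1532440185547), (56.967529296875, 110.4649887084961), 70.84403228759766) [[376.0, -182.0], [481.0, -218.0], [499.0, -164.0], [395.0, -128.0]] 0.020312647504672654 0.06873775038157526
bin rim 183 [ 0.435  -0.173   0.0638] ((427.5166015625, -169.6168670654297), (56.9571533203125, 79.79371643066406), 71.02267456054688) [[381.0, -184.0], [456.0, -210.0], [475.0, -156.0], [399.0, -130.0]] 0.06005765540561825 0.06873775038157526
plain all 526 [0.4127 0.2021 0.0464] ((404.76397705078125, 216.90087890625), (95.56521606445312, 98.59861755371094), 13.300021171569824) [[347.0, 254.0], [370.0, 158.0], [463.0, 180.0], [440.0, 276.0]] 0.020037886411815697 0.06809792620123312
rack top 666 [0.5817 0.19   0.124 ] ((582.0032348632812, 190.6139373779297), (15.639816284179688, 179.7751922607422), 6.3
[... 2821 characters left out ...]
    0    0    0    1    2    0
267   -1    0    1   11   41   65    3    1    4    2    1    5    2    3    3    2   25   41   60   -1    0   -3    0    3    0    0
270   -2   -3    0    0   -1   43   39   42   40   39    0    2    6    0    0   11   33   45   64    0    1    0    0    3   -1    2
273   -1    2    0    0   -1    1    2   -2    2   -1   40   40   38   40   37   20   43   59    0    1   -1    1    1   -2   -1    0
276   -1    0    0   -3   -2    1    1    1    0    1    1   -2   -3   -2   43   41   40   63    1    0   -1   -1   -4    0    0   -1
279    2    0   -2    1   -1    0    0    0    0   -1    1    0    0    0   -1   -4   -2   -1    0    1    1    2   -2   -1   -1    0
```

View pics/crop.png

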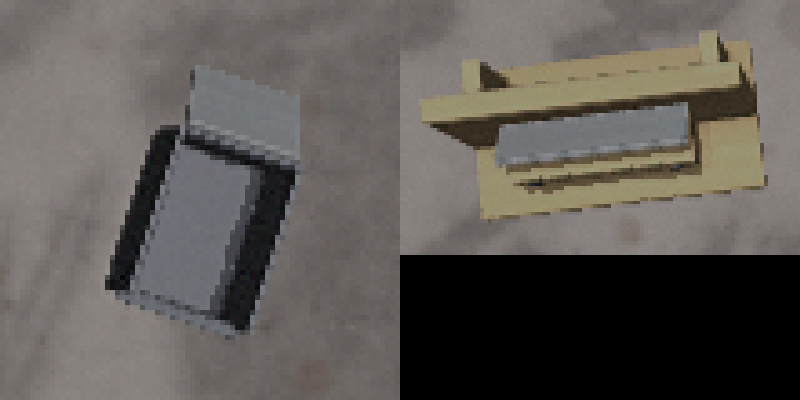

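The strip is confirmed on the grey bin at top-view (376,250), slanting down to 38–40 mm at its far edge. Its pose is about (0.425, -0.169) with yaw -19°. The rack origin is about (0.574, 0.1895) with yaw 6.3°. Next I move above the bin.

Call:
{"op": "move_arm", "data": {"motion": [[[0,0,0],[0,0,0.8225]],[[0,0,0],[0,0,0.8225]],[[0,0,0],[0,0,0.8225]],[[0,0,0],[0,0,0.8225]],[[0,0,0],[0,0,0.8225]],[[0.211,-0.587,0.131],[0,0,0]],[[0.211,-0.587,0.131],[0,0,0]],[[0.211,-0.587,0.131],[0,0,0]],[[0.211,-0.587,0.131],[0,0,0]],[[0.211,-0.587,0.131],[0,0,0]],[[0.211,-0.587,0.131],[0,0,0]],[[0.211,-0.587,0.131],[0,0,0]],[[0.211,-0.587,0.131],[0,0,0]],[[0.211,-0.587,0.131],[0,0,0]],[[0.211,-0.587,0.131],[0,0,0]],[[0.211,-0.587,0.131],[0,0,0]],[[0.211,-0.587,0.131],[0,0,0]],[[0.211,-0.587,0.131],[0,0,0]],[[0.211,-0.587,0.131],[0,0,0]],[[0.211,-0.587,0.131],[0,0,0]]], "claw": 0, "force": 40}}

```text
time_s: 2.1
position: [0.4257, -0.1678, 0.1497]
tool_rot: [[0.946, -0.325, -0.0], [-0.325, -0.946, 0.0], [-0.0, -0.0, -1.0]]
ft_force: [0.1, -0.5, -0.7]
grip_width: 0.0857
gripper_force: 0.0
```

Call:
{"op": "move_arm", "data": {"motion": [[[0,0,0.197],[0,0,0]],[[0,0,0.197],[0,0,0]],[[0,0,0.197],[0,0,0]],[[0,0,0.197],[0,0,0]],[[0,0,0.197],[0,0,0]],[[0,0,0.197],[0,0,0]],[[0,0,0.197],[0,0,0]],[[0,0,0.197],[0,0,0]],[[0,0,0.197],[0,0,0]],[[0,0,0.197],[0,0,0]],[[0,0,0],[0,0,0]]]}}

```text
time_s: 3.2
position: [0.4247, -0.1687, 0.0504]
tool_rot: [[0.946, -0.325, -0.002], [-0.325, -0.946, 0.001], [-0.002, -0.001, -1.0]]
ft_force: [-0.7, -0.4, -0.1]
grip_width: 0.0853
gripper_force: 0.0
```

Call:
{"op": "move_arm", "data": {"motion": [[[0,0,0],[0,0,0]],[[0,0,0],[0,0,0]],[[0,0,0],[0,0,0]],[[0,0,0],[0,0,0]],[[0,0,0],[0,0,0]],[[0,0,0],[0,0,0]],[[0,0,0],[0,0,0]],[[0,0,0],[0,0,0]],[[0,0,0],[0,0,0]],[[0,0,0],[0,0,0]],[[0,0,0],[0,0,0]],[[0,0,0],[0,0,0]]], "claw": 1, "force": 40}}

```text
time_s: 4.4
position: [0.4254, -0.1692, 0.0521]
tool_rot: [[0.946, -0.325, 0.001], [-0.325, -0.946, -0.001], [0.001, 0.0, -1.0]]
ft_force: [-0.9, 0.8, 6.3]
grip_width: 0.0553
gripper_force: 43.2
```

Call:
{"op": "move_arm", "data": {"motion": [[[0,0,-0.1],[0,0,0]],[[0,0,-0.3],[0,0,0]],[[0,0,-0.37],[0,0,0]],[[0,0,-0.37],[0,0,0]],[[0,0,-0.37],[0,0,0]],[[0,0,-0.37],[0,0,0]],[[0,0,-0.37],[0,0,0]],[[0,0,-0.37],[0,0,0]],[[0,0,-0.37],[0,0,0]],[[0,0,-0.37],[0,0,0]],[[0,0,0],[0,0,-0.632]],[[0,0,0],[0,0,-0.632]],[[0,0,0],[0,0,-0.632]],[[0,0,0],[0,0,-0.632]],[[0,0,0],[0,0,-0.632]],[[0,0,0],[0,0,0]],[[0,0,0],[0,0,0]]]}}

```text
time_s: 6.1
position: [0.4249, -0.1689, 0.2196]
tool_rot: [[0.994, 0.107, -0.0], [0.107, -0.994, 0.0], [-0.0, -0.0, -1.0]]
ft_force: [-0.7, 0.5, -1.8]
grip_width: 0.055
gripper_force: 42.9
```

```bash
python3 - <<'E'
from h import *
o=env.observe(); p,R=o['position'],o['tool_rot']; print(p,R.round(3).tolist(),o['ft_force'],o['gripper_force'])
ims=[]
for n in('scene','top'):
    d=grab(n,n+'1'); 
    q=(p-[0,0,.03]-d['eye'])@d['attitude']; u=int(d['cx']+d['fx']*q[0]/-q[2]); v=int(d['cy']-d['fy']*q[1]/-q[2])
    print(n,u,v); u=min(max(u,50),509);v=min(max(v,50),369)
    ims.append(cv2.resize(d['frame'][v-50:v+50,u-50:u+50,::-1],(400,400),interpolation=cv2.INTER_NEAREST))
cv2.imwrite('pics/grip.png',np.hstack(ims))
E
```

```text
[ 0.42494198 -0.16893423  0.21955934] [[0.994, 0.107, -0.0], [0.107, -0.994, 0.0], [-0.0, -0.0, -1.0]] [-0.65286474  0.48079435 -1.78138342] 42.93309688568115
scene 377 164
top 391 256
```

View pics/grip.png

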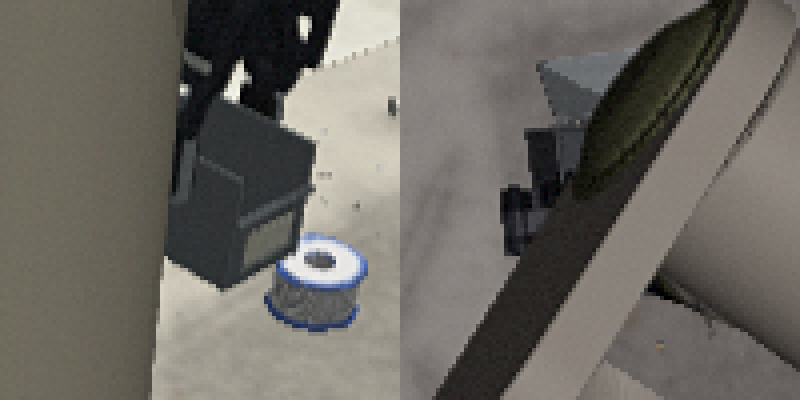

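The scene half shows the bin level in the grip, front wall with label at crop (270,245). The top half shows the strip at (590,80). I'll measure the in-hand offset from the saved clouds.

```bash
python3 - <<'E'
from h import *
p=np.array([.42494,-.16893,.21956]); Y=np.radians(6.14); c,s=np.cos(Y),np.sin(Y)
B=np.array([[c,-s,0],[s,c,0],[0,0,1]]); o=p-[0,0,.051]
def loc(n):
    w=cloud(dict(np.load(n+'.npz'))).reshape(-1,3); q=(w-o)@B*1000; return q[(abs(q)<[90,60,90]).all(1)]
q=loc('scene1'); 
f=q[(abs(q[:,0]+38)<8)&(abs(q[:,1])<24)&(q[:,2]>4)&(q[:,2]<36)]; print('front',len(f),np.median(f,0),'tilt dx/dz, dx/dy',np.linalg.lstsq(np.c_[f[:,1:],np.ones(len(f))],f[:,0],rcond=None)[0])
f=q[(abs(q[:,1]-28)<6)&(abs(q[:,0])<33)&(q[:,2]>4)&(q[:,2]<36)]; print('left',len(f),np.median(f,0) if len(f) else '')
f=q[(abs(q[:,0]+38)<5)&(abs(q[:,1])<24)]; print('front z range',np.percentile(f[:,2],[1,3,97,99]))
f=q[(abs(q[:,1]-28)<4)&(abs(q[:,0])<33)]; print('left z range',len(f),f[:,2].min() if len(f) else '')
q=loc('top1')
f=q[(q[:,0]>38)&(q[:,0]<75)&(q[:,2]>20)&(q[:,2]<75)]; print('strip',len(f),f.min(0),f.max(0),np.median(f,0)); print('x+z',np.median(f[:,0]+f[:,2]),'expect ~',66+30+4*1.414)
print(np.polyfit(f[:,0],f[:,2],1))
# rack refine: board front face & top from both
for n in('top0','scene0'):
    w=cloud(dict(np.load(n+'.npz'))).reshape(-1,3); Y=np.radians(6.3);c,s=np.cos(Y),np.sin(Y)
    r=(w-[.574,.1895,0])@np.array([[c,-s,0],[s,c,0],[0,0,1]])*1000
    r=r[(abs(r[:,0])<80)&(abs(r[:,1])<100)]
    t=r[(r[:,2]>121)&(r[:,2]<130)]; print(n,'top x',np.percentile(t[:,0],[2,50,98]),'y',np.percentile(t[:,1],[.5,99.5]),'z',np.median(t[:,2]),'yaw',np.degrees(np.polyfit(t[:,1],t[:,0],1)[0]))
    t=r[(abs(r[:,0])<6)&(r[:,2]>97)&(r[:,2]<120)&(abs(r[:,1])>62)]; print(' face',len(t),np.median(t[:,0]) if len(t) else '')
    t=r[(r[:,0]<-3)&(r[:,0]>-27)&(abs(r[:,1])<56)&(r[:,2]>86)&(r[:,2]<116)];print(' cleat z+x (88)',len(t),np.median(t[:,2]+t[:,0]), 'y',np.percentile(t[:,1],[1,99]),'xmin',np.percentile(t[:,0],2))
E
```

```text
front 189 [-40.28367813   2.28398945  20.16989054] tilt dx/dz, dx/dy [ 1.18015353e-02  2.07811118e-02 -4.07266322e+01]
left 182 [-16.98931387  26.67354178  20.38954871]
front z range [ 0.712093    1.75702294 42.28813773 42.56696145]
left z range 375 -0.9633047761881952
strip 275 [ 38.03987652 -19.91062919  28.87711485] [68.57899715 26.64202952 62.76776261] [56.91074205 10.70826731 43.55429173]
x+z 99.85738802258743 expect ~ 101.656
[-0.96575348 97.87375467]
top0 top x [ 0.7931702   7.62979045 15.20195436] y [-88.61994254  88.89549755] z 124.05708471835352 yaw 0.038189300463286995
 face 47 0.7192544848937701
 cleat z+x (88) 505 87.72963453728995 y [-53.94512062  54.00671509] xmin -25.351185581515068
scene0 top x [-2.74066622  2.80423778 12.82383731] y [-88.6855701   88.86599144] z 125.42105512235091 yaw 0.08063452029752179
 face 234 -0.8371801217319955
 cleat z+x (88) 137 84.39966150234446 y [-54.43720286  54.17879363] xmin -26.903363431044784
```

```bash
cat > plan.py <<'E'
import sys
from h import *
from scipy.spatial.transform import Rotation as Ro
RK=np.array([574,189.5,0]); YAW=6.3; G=np.array([1.5,0,51]); E=np.array([66,0,30])
F=np.diag([1.,-1,-1])
def tcp(ex,ez,th,ey=0):
    Rz=Ro.from_euler('z',YAW,degrees=True).as_matrix(); Rb=Rz@Ro.from_euler('y',th,degrees=True).as_matrix()
    return RK+Rz@np.array([ex,ey,ez])+Rb@(G-E), Rb@F
def edge(p,R):   # current pose -> edge in rack, tilt
    Rz=Ro.from_euler('z',YAW,degrees=True).as_matrix(); Rb=R@F.T
    return Rz.T@(p+Rb@(E-G)-RK), (Ro.from_matrix(Rz.T@Rb)).as_euler('ZYX',degrees=True)
if __name__=='__main__':
    o=env.observe(); p,R=o['position']*1000,o['tool_rot']; print('now edge',*[x.round(2) for x in edge(p,R)],o['ft_force'].round(1),o['time_s'])
    for a in sys.argv[1:]:
        t=list(map(float,a.split(','))); P,Q=tcp(*t)
        print(a,'tcp',P.round(1),'turn first',(Ro.from_matrix(R.T@Q).as_rotvec(degrees=True)/8).round(3),'then shift',(Q.T@(P-p)/50).round(3)); p,R=P,Q
E
python3 plan.py -90,165,16 -12,160,16 -12,130,16 -12,104,16 -7,98,16 -6.5,97.5,0 -5,94.5,0
```

```text
now edge [-122.92 -340.08  198.54] [-0.11  0.01  0.01] [ 0.2 -0.3 -1.5] 6.2
-90,165,16 tcp [428.7 173.5 203. ] turn first [-0.003 -1.999 -0.013] then shift [ 0.884 -6.799  0.092]
-12,160,16 tcp [506.2 182.  198. ] turn first [0. 0. 0.] then shift [ 1.527  0.    -0.334]
-12,130,16 tcp [506.2 182.  168. ] turn first [0. 0. 0.] then shift [0.165 0.    0.577]
-12,104,16 tcp [506.2 182.  142. ] turn first [0. 0. 0.] then shift [0.143 0.    0.5  ]
-7,98,16 tcp [511.2 182.6 136. ] turn first [0. 0. 0.] then shift [ 0.129 -0.     0.088]
-6.5,97.5,0 tcp [503.4 181.7 118.5] turn first [0. 2. 0.] then shift [-0.156 -0.     0.349]
-5,94.5,0 tcp [504.9 181.9 115.5] turn first [0. 0. 0.] then shift [0.03 0.   0.06]
```

Tilt by 16° here, carry it across to in front of the rack, then in over the gap.

Call:
{"op": "move_arm", "data": {"motion": [[[0,0,0],[0,-0.5,0]],[[0,0,0],[0,-0.5,-0.013]],[[0,0,0],[0,-0.5,0]],[[0,0,0],[0,-0.5,0]],[[0.059,-0.453,0.006],[0,0,0]],[[0.059,-0.453,0.006],[0,0,0]],[[0.059,-0.453,0.006],[0,0,0]],[[0.059,-0.453,0.006],[0,0,0]],[[0.059,-0.453,0.006],[0,0,0]],[[0.059,-0.453,0.006],[0,0,0]],[[0.059,-0.453,0.006],[0,0,0]],[[0.059,-0.453,0.006],[0,0,0]],[[0.059,-0.453,0.006],[0,0,0]],[[0.059,-0.453,0.006],[0,0,0]],[[0.059,-0.453,0.006],[0,0,0]],[[0.059,-0.453,0.006],[0,0,0]],[[0.059,-0.453,0.006],[0,0,0]],[[0.059,-0.453,0.006],[0,0,0]],[[0.059,-0.453,0.006],[0,0,0]]]}}

```text
time_s: 8.1
position: [0.4283, 0.1742, 0.2031]
tool_rot: [[0.955, 0.11, -0.274], [0.106, -0.994, -0.03], [-0.275, 0.0, -0.961]]
ft_force: [0.3, -0.9, -0.8]
grip_width: 0.0559
gripper_force: 43.1
```

Call:
{"op": "move_arm", "data": {"motion": [[[0.19,0,-0.042],[0,0,0]],[[0.19,0,-0.042],[0,0,0]],[[0.19,0,-0.042],[0,0,0]],[[0.19,0,-0.042],[0,0,0]],[[0.19,0,-0.042],[0,0,0]],[[0.19,0,-0.042],[0,0,0]],[[0.19,0,-0.042],[0,0,0]],[[0.19,0,-0.042],[0,0,0]],[[0,0,0],[0,0,0]],[[0,0,0],[0,0,0]]]}}

```text
time_s: 9.1
position: [0.5054, 0.1819, 0.1981]
tool_rot: [[0.955, 0.111, -0.275], [0.107, -0.994, -0.031], [-0.276, -0.0, -0.961]]
ft_force: [-0.1, 0.7, -2.4]
grip_width: 0.0556
gripper_force: 43.2
```

```bash
python3 plan.py -12,130,16; python3 - <<'E'
from h import *
d=grab('scene','s2'); e=grab('top','t2')
cv2.imwrite('pics/over.png',np.hstack([cv2.resize(d['frame'][150:290,130:270,::-1],(400,400),interpolation=cv2.INTER_NEAREST),cv2.resize(e['frame'][140:280,145:285,::-1],(400,400),interpolation=cv2.INTER_NEAREST)]))
E
```

```text
now edge [-1.2790e+01  5.0000e-02  1.6014e+02] [1.000e-01 1.604e+01 1.000e-02] [-0.1  0.7 -2.4] 9.1
-12,130,16 tcp [506.2 182.  168. ] turn first [0.002 0.004 0.012] then shift [ 0.181 -0.001  0.576]
```

View pics/over.png

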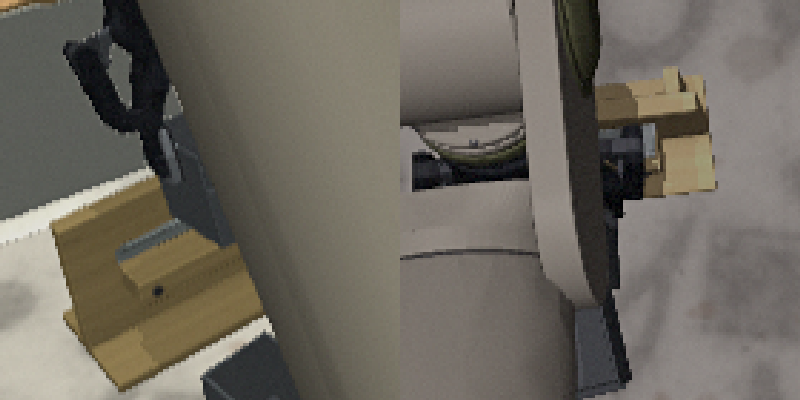

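The left crop shows the bin tilted above the cleat: its wall is at (200,190), the cleat at (150,245). The plain bin is untouched. I'm lowering it into the gap.

Call:
{"op": "move_arm", "data": {"motion": [[[0.027,0,0.09],[0,0,0]],[[0.027,0,0.09],[0,0,0]],[[0.027,0,0.09],[0,0,0]],[[0.027,0,0.09],[0,0,0]],[[0.027,0,0.09],[0,0,0]],[[0.027,0,0.09],[0,0,0]],[[0.027,0,0.09],[0,0,0]],[[0.027,0,0.09],[0,0,0]],[[0.027,0,0.09],[0,0,0]],[[0.027,0,0.09],[0,0,0]],[[0.027,0,0.09],[0,0,0]],[[0.027,0,0.09],[0,0,0]],[[0,0,0],[0,0,0]]]}}

```text
time_s: 10.5
position: [0.506, 0.1819, 0.1413]
tool_rot: [[0.955, 0.111, -0.275], [0.107, -0.994, -0.031], [-0.277, -0.0, -0.961]]
ft_force: [-0.5, -0.4, -1.5]
grip_width: 0.0554
gripper_force: 43.2
```

```bash
python3 plan.py -7,98,16; python3 - <<'E'
from h import *
d=grab('scene','s3')
cv2.imwrite('pics/in.png',cv2.resize(d['frame'][170:270,140:240,::-1],(600,600),interpolation=cv2.INTER_CUBIC))
E
```

```text
now edge [-1.2290e+01  1.0000e-02  1.0325e+02] [1.000e-01 1.607e+01 1.000e-02] [-0.5 -0.4 -1.5] 10.5
-7,98,16 tcp [511.2 182.6 136. ] turn first [0.002 0.008 0.012] then shift [ 0.13  -0.002  0.073]
```

View pics/in.png

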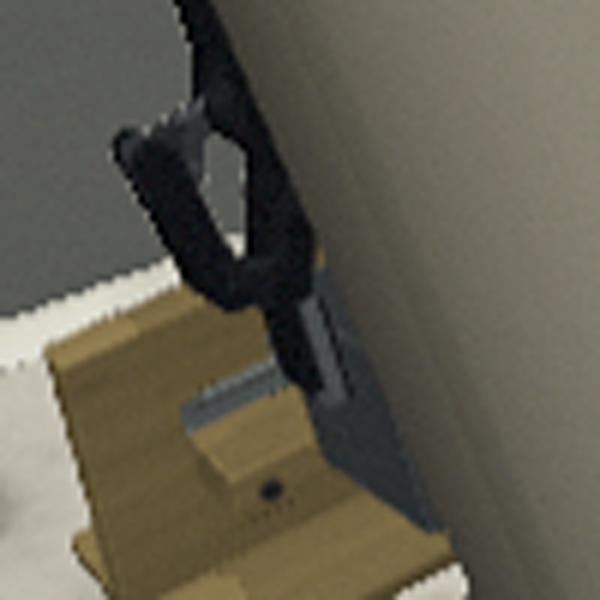

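Still no contact (about 1 N), with the bin's upper back behind the cleat lip at (280,380). I'll move deeper into the gap, then level about the strip edge.

Call:
{"op": "move_arm", "data": {"motion": [[[0.033,0,0.018],[0,0,0]],[[0.033,0,0.018],[0,0,0]],[[0.033,0,0.018],[0,0,0]],[[0.033,0,0.018],[0,0,0]],[[0,0,0],[0,0,0]]]}}

```text
time_s: 11.05
position: [0.5116, 0.1825, 0.1365]
tool_rot: [[0.955, 0.111, -0.274], [0.107, -0.994, -0.031], [-0.276, -0.0, -0.961]]
ft_force: [-0.6, -0.5, -2.3]
grip_width: 0.0553
gripper_force: 43.2
```

Call:
{"op": "move_arm", "data": {"motion": [[[-0.0139,0,0.0453],[0,0.25,0]],[[-0.0139,0,0.0453],[0,0.25,0]],[[-0.0139,0,0.0453],[0,0.25,0]],[[-0.0139,0,0.0453],[0,0.25,0]],[[0,0,0],[0,0,0]]]}}

```text
time_s: 11.55
position: [0.5061, 0.182, 0.1286]
tool_rot: [[0.984, 0.112, -0.139], [0.111, -0.994, -0.015], [-0.14, -0.0, -0.99]]
ft_force: [0.2, -1.3, -1.6]
grip_width: 0.0552
gripper_force: 43.1
```

```bash
python3 plan.py -6.5,97.5,0
```

```text
now edge [-7.34  0.14 98.78] [0.11 8.02 0.01] [ 0.2 -1.3 -1.6] 11.55
-6.5,97.5,0 tcp [503.4 181.7 118.5] turn first [-1.000e-03  1.002e+00  1.300e-02] then shift [-0.054  0.     0.201]
```

Call:
{"op": "move_arm", "data": {"motion": [[[-0.0139,0,0.0453],[0,0.25,0]],[[-0.0139,0,0.0453],[0,0.25,0.013]],[[-0.0139,0,0.0453],[0,0.25,0]],[[-0.0139,0,0.0453],[0,0.25,0]],[[0,0,0],[0,0,0]]]}}

```text
time_s: 12.05
position: [0.5027, 0.1816, 0.1197]
tool_rot: [[0.994, 0.11, -0.001], [0.11, -0.994, -0.0], [-0.001, -0.0, -1.0]]
ft_force: [-0.5, 0.2, -1.7]
grip_width: 0.0553
gripper_force: 43.1
```

Call:
{"op": "move_arm", "data": {"motion": [[[0.01,0,0.02],[0,0,0]],[[0.01,0,0.02],[0,0,0]],[[0,0,0],[0,0,0]]]}}

```text
time_s: 12.35
position: [0.5046, 0.1817, 0.1175]
tool_rot: [[0.994, 0.109, -0.001], [0.109, -0.994, -0.0], [-0.001, -0.0, -1.0]]
ft_force: [0.4, -0.8, -2.5]
grip_width: 0.0552
gripper_force: 43.1
```

```bash
python3 plan.py -5,94.,0
```

```text
now edge [-5.4  -0.15 96.51] [-0.02  0.04  0.  ] [ 0.4 -0.8 -2.5] 12.35
-5,94.,0 tcp [504.9 181.9 115. ] turn first [-0.     0.004 -0.002] then shift [ 0.008 -0.003  0.051]
```

Free of contact. I lower it gently to seat, watching the force.

Call:
{"op": "move_arm", "data": {"motion": [[[0,0,0.015],[0,0,0]],[[0,0,0.015],[0,0,0]],[[0,0,0.015],[0,0,0]],[[0,0,0],[0,0,0]]]}}

```text
time_s: 12.75
position: [0.5042, 0.1817, 0.1153]
tool_rot: [[0.994, 0.11, -0.0], [0.11, -0.994, -0.0], [-0.0, -0.0, -1.0]]
ft_force: [0.0, -1.3, -1.5]
grip_width: 0.0557
gripper_force: 43.1
```

Call:
{"op": "move_arm", "data": {"motion": [[[0,0,0.015],[0,0,0]],[[0,0,0.015],[0,0,0]],[[0,0,0],[0,0,0]]]}}

```text
time_s: 13.05
position: [0.5046, 0.1817, 0.1146]
tool_rot: [[0.994, 0.11, 0.001], [0.11, -0.994, 0.0], [0.001, 0.0, -1.0]]
ft_force: [-1.9, -0.8, 4.9]
grip_width: 0.0555
gripper_force: 43.8
```

Call:
{"op": "move_arm", "data": {"motion": [[[0,0,0.015],[0,0,0]],[[0,0,0.015],[0,0,0]],[[0,0,0],[0,0,0]]]}}

```text
time_s: 13.35
position: [0.5046, 0.1818, 0.1145]
tool_rot: [[0.994, 0.11, 0.002], [0.11, -0.994, 0.0], [0.002, 0.0, -1.0]]
ft_force: [-5.4, -1.0, 18.7]
grip_width: 0.0556
gripper_force: 45.6
```

```bash
python3 plan.py -5,94.,0
```

```text
now edge [-5.330e+00 -7.000e-02  9.367e+01] [ 0.01 -0.14 -0.01] [-5.4 -1.  18.7] 13.35
-5,94.,0 tcp [504.9 181.9 115. ] turn first [ 0.002 -0.018  0.001] then shift [ 0.008 -0.002 -0.01 ]
```

It sits solidly at home (19 N). I'll ease off, open and retreat straight up.

Call:
{"op": "move_arm", "data": {"motion": [[[0,0,-0.022],[0,0,0]],[[0,0,0],[0,0,0]]]}}

```text
time_s: 13.55
position: [0.5046, 0.1817, 0.1146]
tool_rot: [[0.994, 0.11, 0.002], [0.11, -0.994, 0.0], [0.002, 0.0, -1.0]]
ft_force: [-2.7, -0.3, 10.1]
grip_width: 0.0554
gripper_force: 44.7
```

Call:
{"op": "move_arm", "data": {"motion": [[[0,0,0],[0,0,0]],[[0,0,0],[0,0,0]],[[0,0,0],[0,0,0]],[[0,0,0],[0,0,0]],[[0,0,0],[0,0,0]],[[0,0,0],[0,0,0]],[[0,0,0],[0,0,0]],[[0,0,0],[0,0,0]]], "claw": 0}}

```text
time_s: 14.35
position: [0.5042, 0.1817, 0.1135]
tool_rot: [[0.994, 0.11, -0.0], [0.11, -0.994, 0.0], [-0.0, -0.0, -1.0]]
ft_force: [0.4, -1.2, 0.8]
grip_width: 0.0854
gripper_force: 0.0
```

Call:
{"op": "move_arm", "data": {"motion": [[[0,0,-0.1],[0,0,0]],[[0,0,-0.2],[0,0,0]],[[0,0,-0.4],[0,0,0]],[[0,0,-0.4],[0,0,0]],[[0,0,-0.4],[0,0,0]],[[0,0,-0.4],[0,0,0]],[[0,0,-0.4],[0,0,0]],[[0,0.6,0],[0,0,0]],[[0,0.6,0],[0,0,0]],[[0,0.6,0],[0,0,0]],[[0,0.6,0],[0,0,0]],[[0,0.6,0],[0,0,0]],[[0,0.6,0],[0,0,0]],[[0,0.6,0],[0,0,0]],[[0,0.6,0],[0,0,0]],[[0,0.6,0],[0,0,0]],[[0,0.6,0],[0,0,0]],[[0,0,0],[0,0,0]]]}}

```text
time_s: 16.15
position: [0.5374, -0.1195, 0.2292]
tool_rot: [[0.994, 0.106, 0.001], [0.106, -0.994, -0.001], [0.001, 0.001, -1.0]]
ft_force: [0.1, 0.6, -0.3]
grip_width: 0.0853
gripper_force: 0.0
```

```bash
python3 - <<'E'
from h import *
d=grab('scene','s4'); e=grab('top','t4')
cv2.imwrite('pics/end.png',np.hstack([cv2.resize(d['frame'][180:320,130:270,::-1],(400,400),interpolation=cv2.INTER_CUBIC),cv2.resize(e['frame'][150:290,145:285,::-1],(400,400),interpolation=cv2.INTER_CUBIC)]))
Y=np.radians(6.3);c,s=np.cos(Y),np.sin(Y); M=np.array([[c,-s,0],[s,c,0],[0,0,1]])
for n in('s4','t4'):
    r=(cloud(dict(np.load(n+'.npz'))).reshape(-1,3)-[.574,.1895,0])@M*1000
    r=r[(r[:,0]>-125)&(r[:,0]<-28)&(abs(r[:,1])<40)]
    t=r[r[:,2]>126]; print(n,'rim z',len(t),np.median(t[:,2]),'x',np.percentile(t[:,0],[2,98]),'y',np.percentile(t[:,1],[2,98]),'slopes x,y',np.linalg.lstsq(np.c_[t[:,:2],np.ones(len(t))],t[:,2],rcond=None)[0])
    f=r[(abs(r[:,0]+109)<6)&(r[:,2]>66)&(r[:,2]<104)&(abs(r[:,1])<26)]
    if len(f)>20: print(' front x',len(f),np.median(f[:,0]),'slope z',np.polyfit(f[:,2],f[:,0],1))
o=env.observe();print(o['time_s'],o['ft_force'],o['grip_width'])
E
```

```text
s4 rim z 141 127.65770341493688 x [-107.2952282   -34.26811532] y [-28.59328786  27.12890343] slopes x,y [-2.77232238e-03  2.87704451e-03  1.27666473e+02]
 front x 309 -110.15769889258465 slope z [-1.47773052e-02 -1.09010689e+02]
t4 rim z 100 127.31853303597202 x [-103.9915507  -32.3551619] y [-28.18427465  27.49596496] slopes x,y [1.02530515e-02 9.81638932e-04 1.28016535e+02]
 front x 49 -108.21814299346791 slope z [ 9.75131602e-02 -1.18398512e+02]
16.25 [-0.50520006  0.62927838  0.41619015] 0.08522661544155277
```

View pics/end.png

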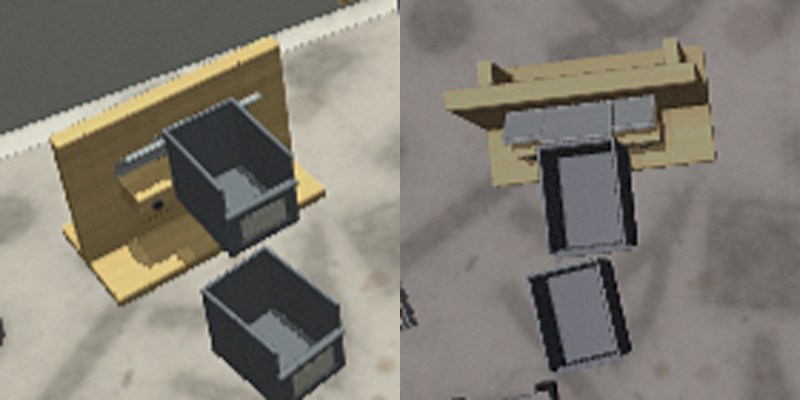

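The bin hangs level and centred on the cleat (left crop (230,170), right crop (585,190)). Its back is on the batten, its rim is at about 128 mm (129 mm expected), and the plain bin stands where it was.

```bash
python3 -c "
from rig import env; print(env.close_job())"
```

```text
the job is handed in; nothing more can be done
None
```

The bin with the slanted strip now hangs level and fully home at the middle of the cleat. It went in tilted by 16°, the gripper is clear, the plain bin was not moved, and I handed the job in at about 16 s.

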